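Wet the brush, then unlatch the filter cassette and hold it up

ROBOT

A 7-joint arm with a two-finger parallel gripper is mounted at the origin on the work surface. World frame = base frame: x ahead of the robot, y to its left, z up, the work surface at z = 0. Lengths are in mm, angles in degrees, forces in N, time in s.
With the tool pointing down it reaches from about 425 to 1025 mm from the base axis. Payload 9.4 kg.
Tool frame: the origin (TCP) lies on the centre line of the jaws, within the pads' length; the fingertips stand 19 mm ahead of it and the grasp point (between the pads) is the TCP; z points along the fingers, y is the line along which they close (so a half turn about z gives the same grasp; the last joint's range is limited). The gripper opens to 85 mm and grips with 20 to 120 N. Pads are 22 mm wide; open, the fingers measure 114 mm over their backs; the gripper's body (76 mm by 85 mm) begins 54 mm behind the grasp point. The pads swing forward as they close: fully open they stand 13 mm farther back than shut.
Start: joints at [66.137, 34.337, -0.143, 91.639, 0.103, 54.024, -4.572], TCP at [241.633, -683.548, 250.275] pointing down, gripper open.
Joint ranges: [-147.43, 147.43], [-19.82, 112.94], [-74.19, 73.91], [6.32, 146.72], [-59.91, 239.91], [6.04, 106.73], [-150.56, 150.56]. Speed limits (degrees/s): [127.2, 127.2, 172.46, 172.46, 180, 180, 180].

INTERFACE

Orientations are given as a 3x3 rotation matrix whose columns are the frame's x, y, z axes.
In Python, from rig import manip, fingers, cams gives the robot as it stands. Calls block until the motion is done:
- manip.movep(position, orientation): joint-space move of the TCP to a pose.
- manip.move_linear(position, speed=150, frame=None, force_limit=None): straight line of the TCP; frame=None keeps the orientation; speed is the mean speed in mm/s. With force_limit (N) it stops when the force on the tool has changed by that much, and returns True; else False.
- manip.goto_joints(angles): joint-space move.
- fingers.move_gripper(opening): finger opening in mm; the grip force is fixed at half the most; returns when the fingers have stopped.
- manip.hold(seconds).
- manip.ik(position, orientation): joint angles nearest the present ones, or None.
- cams.camera(name): name is "scene" or "top" or "wrist"; returns (picture, depth): 480x640x3 uint8, blue, green, red; 480x640 float32, mm along the optical axis (not along the pixel's ray), 0 where there is no reading.
- cams.calibration(name): a dict with "fx", "fy", "cx", "cy" (pixels), "dist" ([k1, k2, p1, p2, k3] as OpenCV has them; the pictures are not rectified), "extrinsics" (4x4, takes a point from world to camera coordinates). Camera axes: x right, y up, looking along -z (the intrinsics and any distortion apply to the point x, -y, -z); pixel columns grow to the right and rows downward; lengths in mm; the calibration is good to about 2 mm. A picture is of the moment at which its call begins: read the wrist's pose just before it. calibration takes no time and is no camera call; for the wrist camera it gives the pose at the moment of the call.
A pose or a line that the arm cannot do raises manip.MotionError and nothing moves.
- manip.job_done(): hands the job in; it is judged then, once.
Readings, each from a call of its own:
- manip.get_time_s(): time.
- manip.get_q(): joint angles.
- manip.get_dq(): joint speeds.
- manip.get_tau(): joint torques, N m.
- manip.get_position(): TCP position.
- manip.get_tcp_rot(): TCP orientation.
- manip.get_force(): force on the tool from outside, world axes, zero at the start.
- manip.get_wrist_torque(): the same for the moment, N m.
- manip.get_gripper_width(): finger opening in mm.
- manip.get_grip_force(): force on a finger pad.
Only numpy, scipy, OpenCV 4.12 (cv2) and the standard library are available. Lean on these libraries where they do the work, as an engineer would, in place of code of your own. Each camera call takes 0.05 s, during which the arm holds its last target. There are 200 camera calls.

TASK

Get the filter cassette ready for cleaning: take the brush out of its stand, dip its bristles well down into the tall steel beaker, and hang it back in the stand, upright with its collar resting on top. Then pinch the two side catches of the cassette fully together, lift it straight up out of its bay and finish while holding it there upright and still, catches pinched, with its underside a good 7 to 10 cm above the top of the bay. Leave the beaker standing where it is and leave everything else on the bench alone.

Things in the scene. Friction and masses are not known exactly. Their poses are not given: they have to be found in the camera images.
- brush_grip (a point): Brush, hanging tip down in its stand, 60 g. Point on its axis in the middle of the round wooden grip (16 mm diameter), 122 mm above the tip. From the tip up: bristles 12 mm diameter, 25 mm long; steel shaft 10 mm diameter to 75 mm; black collar 28 mm diameter, 75 to 80 mm; wooden grip 80 to 150 mm. z points from tip to top.
- brush_tip (a point): The bristle tip, the lowest point of the brush, on its axis. z points up along the brush.
- brush_collar (a point): Centre of the underside of the brush's collar, 75 mm above the tip; it lies on the stand's top when the brush hangs in the stand.
- stand_top (a point): Brush stand: a fixed plain aluminium block 60 x 60 mm, 85 mm high, with one vertical round through hole of 20 mm diameter in the middle. This point is the centre of the hole's mouth, on the block's top face. z is up.
- beaker: Tall open steel beaker, loose, 120 g: round, 60 mm outer diameter at the rim, at least 40 mm inside diameter all the way down, 65 mm high, wall 3 mm, floor about 4 mm. Origin at the centre of its underside, z up. It is taller and narrower than the dish.
- cassette_grip (a point): White filter cassette, body 64 (x) x 40 (y) x 90 mm high, about 200 g, latched in its bay; grey catches on its +y and -y sides, 60 mm over both at rest. Point on its middle axis, 70 mm above its underside, 30 mm above the bay's top when seated: the height to pinch at, from above, fingers closing along y. Pinched, it lifts straight up, 1.5 mm play all round; 40 mm up it is out of the pocket. z up.
- bay_top (a point): Cassette bay: fixed grey housing 100 x 100 mm, 45 mm high, with the pocket for the cassette in the middle. Point: centre of its top face; axes as the seated cassette's, z up. The seated cassette's underside is 40 mm below this point, its top 50 mm above. Another housing of the same size carries a round white trap without catches; it is a bystander.
- catch_left (a joint): Travel of the catch on the cassette's +y side: 0 sprung out, 0.006 m fully pressed in (48 mm over both catches then). The catch is a flat upright plate 30 mm wide (x), its outer face 30 mm from the cassette's middle at rest, standing out of the bay up to 48 mm above the bay's top. Its spring takes 2 N to start and 5 N fully in; a hook at its foot holds the cassette down until it is pressed.
- catch_right (a joint): Travel of the catch on the cassette's -y side, the mirror image of the left one: 0 sprung out, 0.006 m fully pressed in.
- dish: Low white ceramic dish, bystander: 76 mm diameter, 28 mm high. Origin at the centre of its underside.
- bottle: Brown capped bottle, bystander: 60 mm diameter, 150 mm high. Origin at the centre of its underside.
- jar: White screw-cap jar, bystander: 50 mm diameter, 55 mm high. Origin at the centre of its underside.
- tape: Roll of tape lying flat, bystander: 70 mm diameter, 18 mm high. Origin at the centre of its underside.
- vial: Small capped glass vial, bystander: 24 mm diameter, 34 mm high. Origin at the centre of its underside.
- wrench: Steel wrench lying flat, bystander: 140 mm long along its x. Origin under its middle.
- marker: Marker pen lying flat, bystander: 120 mm long along its x, 14 mm thick. Origin under its middle.
Not all that is in view belongs to the job. What is shaped like the part that bears bay_top but pink or purple is not meant. What is shaped like the part that bears cassette_grip but green is not meant.

How it is judged:
By the outcome, as a careful person would: the job done as asked, in the order asked, and still so for the second after the job is handed in, while the arm keeps its last pose, push and grip.
It also fails if it takes over 64 s, if anything falls off the work surface, if the arm or the gripper's body presses on something with over 40 N, if the wrist force passes 120 N, or if a joint passes its speed limit or range.

## Working session

There is one attempt and no reset: what is moved stays moved. The work goes in short steps, each a Python script; the robot and the scene stay as the last script left them, time stands still between calls to the robot, and variables do not carry over. Pictures are saved under pics/ and viewed, at most 10 in all, crops included, and the job is handed in when it is done.

```bash
ls; mkdir -p pics
cat > h.py <<'E'
import numpy as np, cv2
from rig import manip, fingers, cams
def snap(n, f=None):
    c=cams.calibration(n); im,d=cams.camera(n)
    if f: cv2.imwrite(f'pics/{f}.png',im); np.savez(f'pics/{f}.npz',im=im,d=d,E=c['extrinsics'],K=[c[k] for k in('fx','fy','cx','cy')],dist=c['dist'])
    return im,d,c
def load(f):
    z=np.load(f'pics/{f}.npz'); c=dict(zip(('fx','fy','cx','cy'),z['K'])); c['dist']=z['dist']; c['extrinsics']=z['E']; return z['im'],z['d'],c
def rays(c,uv):
    K=np.array([[c['fx'],0,c['cx']],[0,c['fy'],c['cy']],[0,0,1.]])
    p=cv2.undistortPoints(np.asarray(uv,float).reshape(-1,1,2),K,np.array(c['dist'],float)).reshape(-1,2)
    E=np.array(c['extrinsics']); d=np.c_[p[:,0],-p[:,1],-np.ones(len(p))]
    return -E[:3,:3].T@E[:3,3], d@E[:3,:3]   # origin, dirs with unit depth
def onplane(c,uv,z):
    o,d=rays(c,uv); return o+d*((z-o[2])/d[:,2])[:,None]
def cloud(d,c):
    v,u=np.mgrid[0:480,0:640]; o,r=rays(c,np.c_[u.ravel(),v.ravel()])
    P=o+r*d.reshape(-1,1); P[d.ravel()<=0]=np.nan; return P.reshape(480,640,3)
E
python3 - <<'E'
from h import *
for n in('scene','top','wrist'):
    im,d,c=snap(n,n+'0'); E=np.array(c['extrinsics']); print(n,(-E[:3,:3].T@E[:3,3]).round(),-E[2,:3].round(2),(d>0).mean(), c['fx'],c['dist'])
print(manip.get_time_s(),manip.get_tcp_rot())
E
```

```text
pics
scene [1020.  -56.  819.] [-0.54  0.06 -0.84] 0.996083984375 434.87200149190784 [-0.02978696  0.          0.          0.          0.        ]
top [ 489.  -12. 1206.] [ 0.04  0.03 -1.  ] 0.9960514322916667 492.72546516594554 [-0.06725631  0.          0.          0.          0.        ]
wrist [ 314. -657.  373.] [-0.29 -0.1  -0.95] 0.9959635416666667 357.25219988616016 [-0.0653652  0.         0.         0.         0.       ]
0.15 [[ 9.42799771e-01  3.33359098e-01 -5.50651992e-04]
 [ 3.33359514e-01 -9.42799167e-01  1.07946883e-03]
 [-1.59303483e-04 -1.20128805e-03 -9.99999266e-01]]
```

View pics/scene0.png

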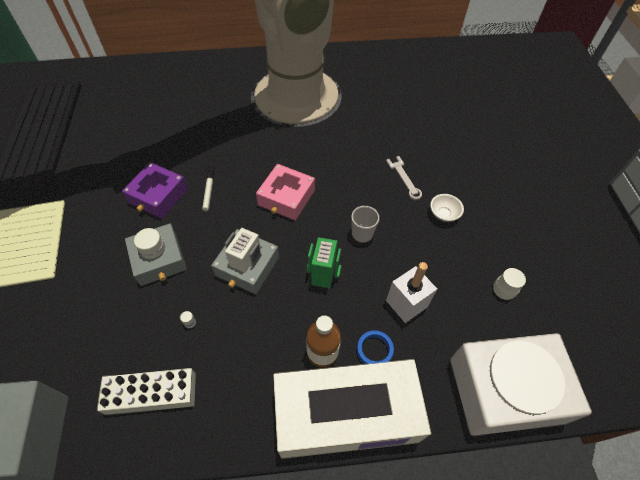

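View pics/top0.png

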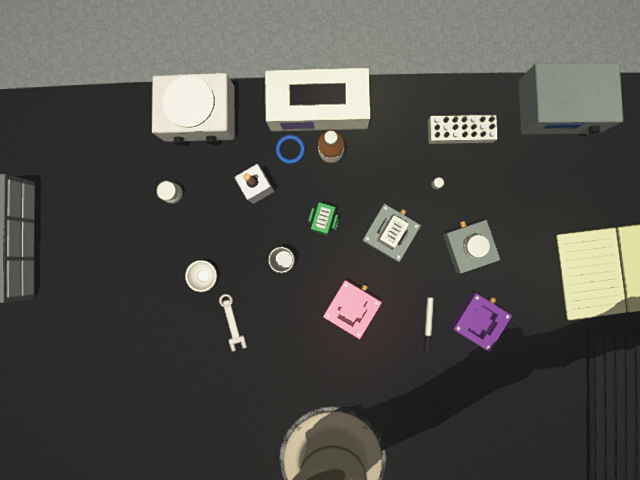

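The views show these candidates (top-view pixels):
- **Cassette:** the white one in the grey bay at (392,232) fits. The loose green one at (323,217) is excluded by colour, and the round white trap at (475,246) has no catches.
- **Bay:** the grey housing at (392,232) fits. Pink (352,310) and purple (483,321) are excluded by colour.
- **Brush and stand:** only one of each, at (254,183).
- **Beaker:** the steel one at (281,259). The low white one at (201,276) is the dish.

Next I'll measure with depth and confirm in a crop.

Run:
```python
from h import *
im,d,c=load('top0'); P=cloud(d,c)
print('table',np.nanmedian(P[300:400,150:200,2]))
def top(name,u,v,r,z0,z1,dist=None):
    Q=P[v-r:v+r,u-r:u+r].reshape(-1,3); Q=Q[(Q[:,2]>z0)&(Q[:,2]<z1)]
    (cx,cy),(w,h),a=cv2.minAreaRect(Q[:,:2].astype(np.float32))
    print(name,len(Q),'mean',Q.mean(0).round(1),'rect',round(cx,1),round(cy,1),round(w,1),round(h,1),round(a,1),'z med',np.median(Q[:,2]).round(1))
top('stand',254,183,28,78,92)
top('brush',254,183,28,110,180)
top('beaker rim',281,259,20,58,75)
top('bay',392,232,38,38,52)
top('cassette+catch',392,232,38,75,110)
top('cass top',392,232,38,91,110)
top('trap',475,246,38,55,150)
top('green',323,217,25,30,150)
im2=im[130:290,180:500]; 
s=load('scene0')[0][190:330,190:450]
cv2.imwrite('pics/crop.png',np.vstack([cv2.resize(im2,(600,300),interpolation=3),cv2.resize(s,(600,300),interpolation=3)]))
```

```text
table 0.27360783738936334
stand 593 mean [670.1 171.8  85.5] rect 671.7 173.4 61.7 60.4 28.9 z med 85.5
brush 78 mean [669.9 171.1 147.9] rect 670.9 172.7 14.9 14.5 87.8 z med 157.7
beaker rim 116 mean [490.8 113.4  64.5] rect 491.2 110.4 58.2 57.9 62.4 z med 64.7
bay 1110 mean [ 550.  -147.2   45.1] rect 550.9 -149.4 100.5 100.9 58.3 z med 45.1
cassette+catch 595 mean [ 550.3 -148.6   94.4] rect 551.0 -149.2 61.4 64.3 58.7 z med 95.0
cass top 541 mean [ 550.7 -149.1   95.4] rect 551.0 -149.2 61.4 64.2 58.9 z med 95.3
trap 484 mean [ 514.6 -338.    82.3] rect 514.7 -340.6 52.9 51.2 88.1 z med 84.3
green 615 mean [583.6  11.8  86.4] rect 584.4 9.6 64.8 64.4 72.4 z med 89.9
```

View pics/crop.png

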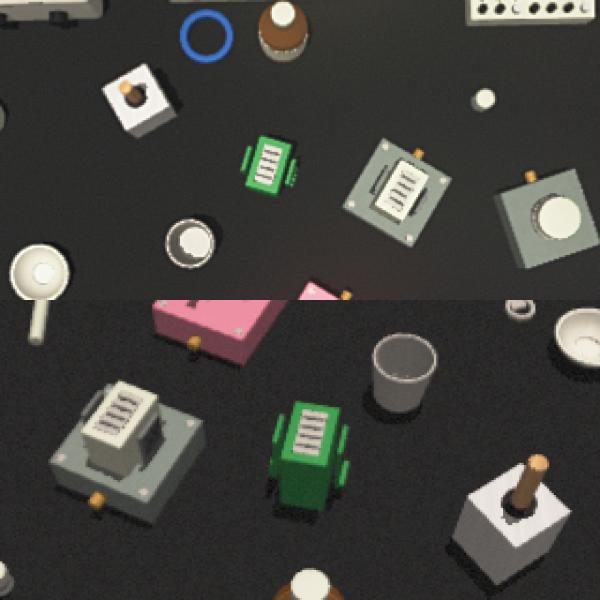

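The crop confirms it: white cassette with dark catches in the grey bay (400,190 in the crop), the only brush in the aluminium stand (138,100), and the tall steel beaker (190,243). The measured sizes match the description. I'll move above the brush and take a close look.

```bash
cat >> h.py <<'E'
def R(yaw):  # tool down, tool y axis at world angle yaw (deg)
    a=np.radians(yaw); y=np.array([np.cos(a),np.sin(a),0]); z=np.array([0,0,-1.]); return np.c_[np.cross(y,z),y,z]
E
python3 - <<'E'
from h import *
for nm,p,ys in(('brush',(670,171.5,270),range(-180,180,30)),('beaker',(491,111,270),range(-180,180,30)),('cass',(551,-149,270),(59,-121))):
    for y in ys:
        q=manip.ik(p,R(y)); print(nm,y,None if q is None else np.round(q))
E
```

```text
brush -180 [ 16.  44. -63.  93.  41.  70. 124.]
brush -150 [ -53.   45.   64.   98.  -44.   66. -127.]
brush -120 [ -19.   31.   -0.   95.    0.   54. -139.]
brush -90 [ -12.   31.  -11.   95.    7.   55. -116.]
brush -60 [ -8.  32. -18.  94.  11.  55. -89.]
brush -30 [ -4.  33. -23.  94.  15.  56. -63.]
brush 0 [ -1.  33. -28.  94.  18.  57. -36.]
brush 30 [  3.  35. -35.  94.  22.  59.  -9.]
brush 60 [  6.  36. -42.  93.  27.  61.  17.]
brush 90 [ 10.  38. -48.  93.  31.  63.  43.]
brush 120 [ 16.  44. -63.  93.  41.  70.  64.]
brush 150 [ 16.  44. -63.  93.  41.  70.  94.]
beaker -180 [ 25.  29. -63. 117.  32.  54. 125.]
beaker -150 [ -62.   30.   64.  121.  -35.   51. -127.]
beaker -120 [ -13.   18.   -8.  119.    4.   44. -143.]
beaker -90 [  -7.   18.  -16.  118.    7.   44. -117.]
beaker -60 [ -1.  19. -24. 118.  11.  45. -91.]
beaker -30 [  3.  20. -29. 118.  14.  46. -64.]
beaker 0 [  7.  21. -35. 117.  16.  46. -37.]
beaker 30 [ 12.  22. -42. 117.  20.  48. -11.]
beaker 60 [ 17.  24. -49. 117.  24.  49.  14.]
beaker 90 [ 23.  27. -58. 117.  29.  52.  39.]
beaker 120 [ 25.  29. -63. 117.  32.  54.  65.]
beaker 150 [ 25.  29. -63. 117.  32.  54.  95.]
cass 59 [ 36.  27. -38. 109.  21.  51.  47.]
cass -121 [   3.   23.    9.  111.   -5.   46. -106.]
```

Run:
```python
from h import *
t=manip.get_time_s()
manip.movep((670,171.5,270),R(0)); print('t',manip.get_time_s()-t)
im,d,c=snap('wrist','w1'); P=cloud(d,c)
Z=P[...,2]
def rep(n,m):
    n0,l,s,_=cv2.connectedComponentsWithStats(m.astype(np.uint8)); k=1+np.argmax(s[1:,4]); Q=P[l==k]
    r=cv2.minAreaRect(Q[:,:2].astype(np.float32)); print(n,len(Q),Q.mean(0).round(1),np.round(r[0],1),np.round(r[1],1),s[k])
near=np.hypot(P[...,0]-670,P[...,1]-172)<50
rep('stand',near&(Z>82)&(Z<88))
rep('collar',near&(Z>88.5)&(Z<92))
rep('grip',near&(Z>95)&(Z<156))
rep('gtop',near&(Z>157)&(Z<163))
for z in(110,125,140):
    rep('slice%d'%z,near&(abs(Z-z)<7))
b=np.hypot(P[...,0]-491,P[...,1]-111)<45
print((b&(Z>60)).sum())
```

```text
t 3.3417
stand 3293 [669.1 177.6  84.7] [669.2 173.2] [60.2 60.6] [ 271  169   91   90 3293]
collar 388 [669.2 177.7  89.8] [669.2 175.4] [23.8 27.1] [301 201  32  27 388]
grip 384 [669.4 179.5 128.6] [668.9 177.6] [15.9  8.1] [306 209  22  27 384]
gtop 388 [669.3 174.1 159.5] [669.5 173.8] [14.9 15.3] [306 229  23  22 388]
slice110 72 [669.5 179.6 109.9] [670.1 178.5] [ 6.  15.1] [308 211  19  12  72]
slice125 83 [669.4 179.5 124.9] [669.1 178.2] [15.1  6.3] [307 216  20  11  83]
slice140 102 [669.6 179.6 140.3] [670.1 178.4] [ 5.9 15.2] [307 221  21  12 102]
723
```

View pics/w1.png

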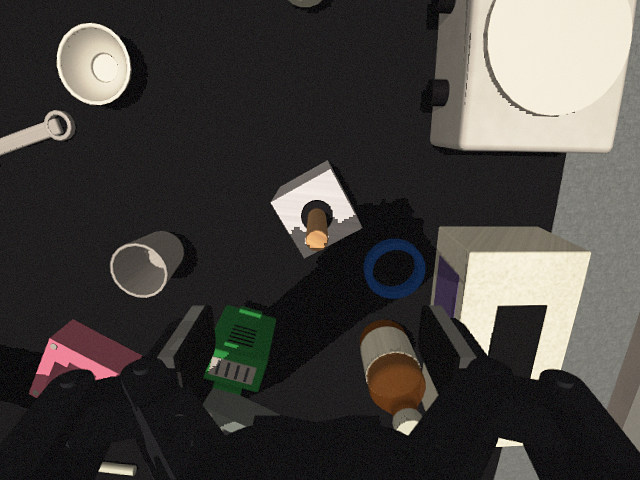

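The picture shows the brush upright in its stand (grip top 316,240; hole mouth 316,213), with the beaker at (140,270). The axis is at about (669.7, 173.5), and both cameras agree. I'll grasp and lift.

Run:
```python
from h import *
fingers.move_gripper(45)
print(manip.move_linear((669.8,173.5,132),150,force_limit=15), manip.get_position())
fingers.move_gripper(0); print('w',manip.get_gripper_width(),'F',manip.get_grip_force(),manip.get_force())
print(manip.move_linear((669.8,173.5,255),120,force_limit=15),manip.get_position(),manip.get_gripper_width(),manip.get_force(),manip.get_wrist_torque())
im,d,c=snap('scene','s2'); snap('wrist','w2')
P=cloud(d,c); m=(np.hypot(P[...,0]-670,P[...,1]-173.5)<40)&(P[...,2]>100)&(P[...,2]<250)
for z in range(120,235,10):
    Q=P[m&(abs(P[...,2]-z)<5)]; print(z,len(Q),Q.mean(0).round(1) if len(Q) else '')
a=im[150:350,330:510]; cv2.imwrite('pics/s2c.png',cv2.resize(a,(540,600),interpolation=3)); print(manip.get_time_s())
# beaker, second measurement from w1
im,d,c=load('w1'); P=cloud(d,c)
Q=P[(np.hypot(P[...,0]-491,P[...,1]-111)<45)&(abs(P[...,2]-65)<3)]; print('beaker',np.round(cv2.minEnclosingCircle(Q[:,:2].astype(np.float32)),1) if 0 else cv2.minEnclosingCircle(Q[:,:2].astype(np.float32)),np.median(Q[:,2]))
```

```text
False [670.32529251 173.7547828  132.96107829]
w 14.732249744699585 F 58.33251893520355 [-0.16200051 -0.86896406  6.30905138]
False [669.40516298 173.2788918  254.06812138] 14.871388418851081 [ 0.49543985  0.51375858 -0.02812826] [ 0.00760407 -0.03304712 -0.02590258]
120 0 
130 7 [671.9 170.4 133. ]
140 21 [672.7 170.7 140.1]
150 22 [672.6 170.6 150. ]
160 21 [671.7 170.4 159.5]
170 18 [672.1 171.2 169.6]
180 21 [672.  170.9 179.5]
190 13 [672.4 170.6 189.2]
200 0 
210 134 [673.6 169.5 211.5]
220 28 [673.8 169.4 220. ]
230 11 [671.2 165.9 229.8]
6.7333
beaker ((488.7678527832031, 110.8628921508789), 30.267770767211914) 64.6464678889771
```

View pics/s2c.png

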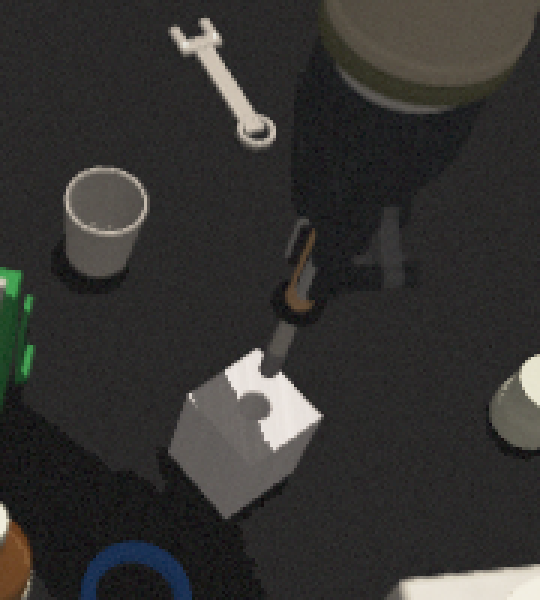

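The crop shows the brush hanging straight in the fingers, its collar at (300,305) and its tip at z≈132 above the stand. I'll dip it in the beaker, come back and re-hang it.

Run:
```python
from h import *
manip.move_linear((490,110.8,255),200); 
print(manip.move_linear((490,110.8,200),120,force_limit=6),manip.get_position())
s=manip.move_linear((490,110.8,138),80,force_limit=6); manip.hold(0.3)
print('dip',s,manip.get_position(),manip.get_force())
manip.move_linear((490,110.8,255),120)
manip.move_linear((669.6,173.4,255),200); manip.hold(0.3)
print(manip.get_position(),manip.get_gripper_width())
s=manip.move_linear((669.6,173.4,160),100,force_limit=6); print(s,manip.get_position(),manip.get_force())
if not s:
    s=manip.move_linear((669.6,173.4,132.5),50,force_limit=6); manip.hold(0.2); print(s,manip.get_position(),manip.get_force(),manip.get_time_s())
```

```text
False [490.37609342 111.22321146 200.06802714]
dip False [490.14904433 110.73413153 138.3160976 ] [ 0.28096102  0.54458394 -0.30536108]
[669.34543322 173.12590737 255.3681598 ] 14.64375094524967
False [669.99362265 173.65185203 160.72884128] [-0.02575989  0.20590651 -0.34376171]
True [669.2295896  173.14499295 133.06407328] [-0.14600318 -0.39866019  5.9295523 ] 14.025
```

Run:
```python
from h import *
fingers.move_gripper(45); manip.hold(0.2); manip.move_linear((669.6,173.4,270),150)
im,d,c=snap('wrist','w3'); P=cloud(d,c); Z=P[...,2]
near=np.hypot(P[...,0]-669.6,P[...,1]-173.4)<50
for n,a,b in(('stand',82,87),('collar',88,93),('g1',105,120),('g2',140,155),('top',157,165)):
    Q=P[near&(Z>a)&(Z<b)]; print(n,len(Q),Q.mean(0).round(1))
Q=P[(np.hypot(P[...,0]-490,P[...,1]-111)<45)&(abs(Z-65)<3)]; print('beaker',cv2.minEnclosingCircle(Q[:,:2].astype(np.float32)))
cv2.imwrite('pics/w3c.png',cv2.resize(im[150:330,90:400],(775,450),interpolation=3))
# cassette hover
fingers.move_gripper(85)
manip.movep((551,-149,230),R(-121)); print(manip.get_position(),manip.get_time_s())
im,d,c=snap('wrist','w4'); P=cloud(d,c); Z=P[...,2]
near=np.hypot(P[...,0]-551,P[...,1]+149)<80
for n,a,b in(('bay',43,47),('casstop',94,98),('catches+',91,98)):
    Q=P[near&(Z>a)&(Z<b)]; r=cv2.minAreaRect(Q[:,:2].astype(np.float32)); print(n,len(Q),Q.mean(0).round(1),np.round(r[0],1),np.round(r[1],1),round(r[2],1))
```

```text
stand 3258 [669.6 178.   84.7]
collar 404 [668.1 177.3  89.8]
g1 84 [668.1 179.1 112.8]
g2 124 [668.2 179.1 148. ]
top 383 [668.1 173.5 159.4]
beaker ((488.708740234375, 111.02542114257812), 30.58142852783203)
[ 551.77499494 -147.92515584  230.13731394] 17.5167
bay 6378 [ 557.3 -154.    44.8] [ 548.  -148.8] [100.4 100.7] 58.4
casstop 3766 [ 549.  -149.4   95.3] [ 548.4 -148.9] [58.7 63.1] 59.4
catches+ 4627 [ 549.7 -149.8   94.9] [ 548.4 -149. ] [60.2 63.7] 58.8
```

View pics/w3c.png

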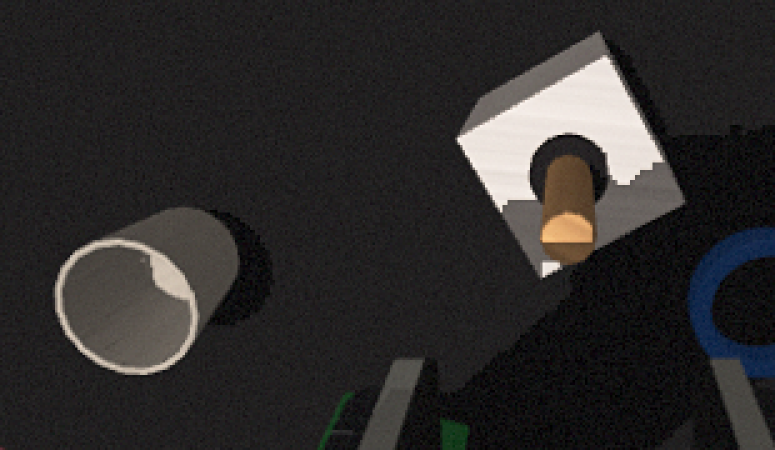

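View pics/w4.png

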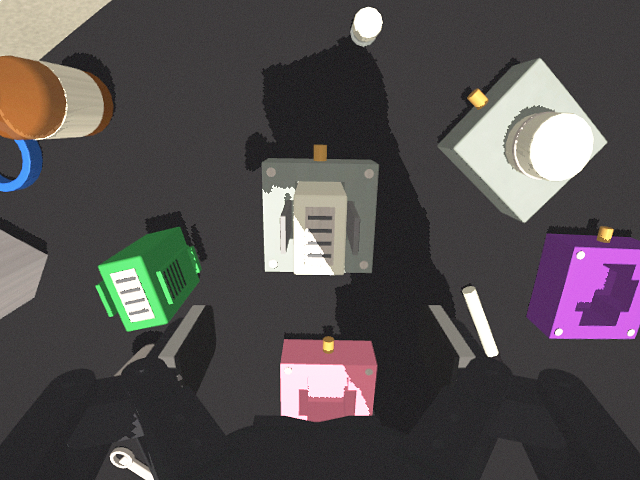

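The brush is re-hung upright (collar at z 85–90, top at 159) and the beaker hasn't moved. In the second picture the cassette sits under the jaws at (320,230), with catches left and right at (287,225) and (353,220). I'll average the two camera estimates, corrected by the offset seen at the brush, then descend and pinch.

Run:
```python
from h import *
Y=-121.3; n=R(Y)[:,1]
p=np.array([548.7,-149.4,130.]); manip.move_linear(p,150,frame=R(Y))
p[2]=73; s=manip.move_linear(p,60,force_limit=8); manip.hold(.2)
print(s,manip.get_position(),manip.get_force())
if not s:
    for w in(58,54,0):
        fingers.move_gripper(w); manip.hold(.2); f=manip.get_force(); print(w,manip.get_gripper_width(),manip.get_grip_force(),'Fn',f@n,'F',f.round(2),manip.get_wrist_torque().round(2),manip.get_position().round(1))
print(manip.get_time_s())
```

```text
False [ 548.90136493 -149.44746247   73.37025388] [-0.66838512  0.3286804   0.55834512]
58 58.051596951970346 2.4564430117607117 Fn -1.2613786251167538 F [0.3  1.29 3.04] [ 0.17  0.02 -0.  ] [ 548.8 -149.3   73.1]
54 54.108748850820454 3.4342477843165398 Fn -1.085375572180414 F [-0.14  1.35  4.72] [ 0.22  0.05 -0.03] [ 548.9 -149.4   73.2]
0 41.01897760132255 58.23694467544556 Fn -0.31235448104787866 F [-3.04  2.22 24.86] [ 0.68  0.8  -0.07] [ 549.2 -149.2   74.7]
21.1833
```

Run:
```python
from h import *
a=snap('scene','s5')[0]; b=snap('wrist','w5')[0]
cv2.imwrite('pics/s5c.png',np.hstack([cv2.resize(b[150:480,150:500],(424,400)),cv2.resize(a[170:310,180:320],(376,400),interpolation=3)]))
```

```text
(no output)
```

View pics/s5c.png

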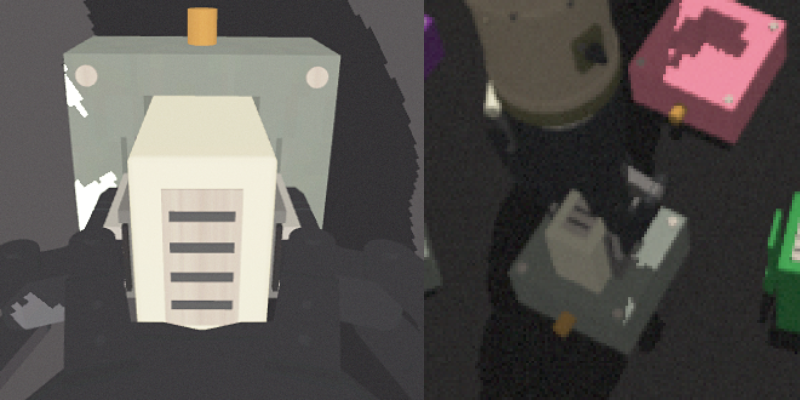

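The picture shows both pads lying flat on the two catches, symmetrically (125,250 and 278,250). The latch should be free, so I'll lift slowly and watch the force.

Run:
```python
from h import *
p=np.array([548.9,-149.3,76.])
manip.move_linear(p,20); manip.hold(.2)
def st(): f=manip.get_force(); print(manip.get_position().round(1),f.round(1),manip.get_gripper_width().__round__(2),manip.get_grip_force().__round__(1),manip.get_time_s())
st()
for z in(82,90,120):
    p[2]=z; s=manip.move_linear(p,30,force_limit=32); print(s,end=' '); st()
    if s: break
```

```text
[ 548.6 -149.3   75.5] [-0.5 -0.4 -1.3] 40.59 61.4 21.7833
False [ 549.1 -149.3   82.3] [ 0.5  0.2 -1.4] 40.43 61.4 22.1333
False [ 549.  -149.3   90.3] [-0.4  0.2 -1.9] 40.89 61.4 22.55
False [ 548.8 -149.3  119.8] [-1.4 -0.3 -1.1] 40.54 61.4 23.7
```

Run:
```python
from h import *
from scipy.spatial.transform import Rotation as Ro
p=np.array([548.9,-149.3,200.]); manip.move_linear(p,60); manip.hold(.5)
print(manip.get_position().round(1),manip.get_force().round(1),manip.get_gripper_width(),manip.get_grip_force(),manip.get_time_s())
w,dw,cw=snap('wrist','w6'); P=cloud(dw,cw); m=(np.hypot(P[...,0]-549,P[...,1]+149)<45)&(P[...,2]>212)&(P[...,2]<235)
Q=P[m]; A=np.c_[Q[:,:2],np.ones(len(Q))]; print('top',len(Q),np.median(Q[:,2]),'tilt',np.degrees(np.linalg.lstsq(A,Q[:,2],rcond=None)[0][:2]))
a,d,c=snap('scene','s6'); P=cloud(d,c); V=P[(np.hypot(P[...,0]-549,P[...,1]+149)<60)]
print(np.histogram(V[:,2],bins=np.arange(0,300,10)))
B=(a[:,:,:].max(2)>0)
cv2.imwrite('pics/s6c.png',np.hstack([cv2.resize(w[100:480,120:520],(420,400)),cv2.resize(a[130:310,170:340],(378,400),interpolation=3)]))
```

```text
[ 548.9 -149.3  200. ] [-0.1 -0.1 -0.8] 40.220273278907634 61.38535737991333 25.6833
top 21998 219.90721317394792 tilt [-0.68493428  0.91453287]
(array([ 640,  143,  185,  178, 1120,    2,    0,    0,    0,    0,    0,
          0,    0,   63,   78,  151,  106,   92,   92,  117,  122,  226,
        361,  203,  124,  202,  146,  165,  261]), array([  0,  10,  20,  30,  40,  50,  60,  70,  80,  90, 100, 110, 120,
       130, 140, 150, 160, 170, 180, 190, 200, 210, 220, 230, 240, 250,
       260, 270, 280, 290]))
```

View pics/s6c.png

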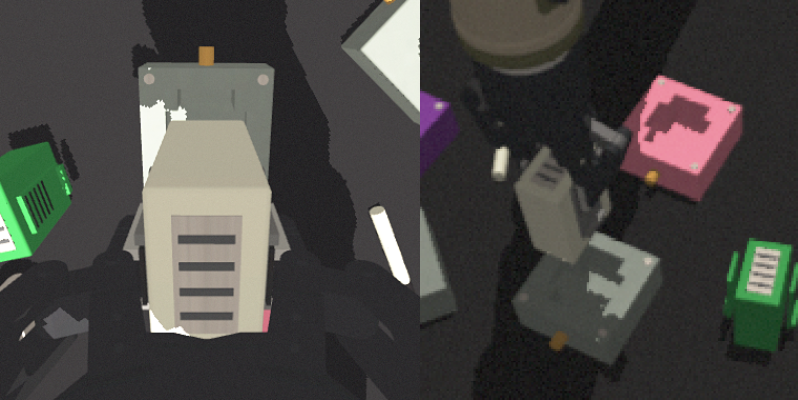

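Run:
```python
from h import *
im,d,c=snap('wrist','w7'); P=cloud(d,c); n=R(-121.3)[:,1]; t=R(-121.3)[:,0]
q=P-np.array([548.9,-149.3,0]); yn=q@n; xt=q@t; Z=P[...,2]
m=(abs(yn)<17)&(abs(xt)<28)&(abs(Z-220)<4); A=np.c_[yn[m],xt[m],np.ones(m.sum())]
s=np.linalg.lstsq(A,Z[m],rcond=None)[0]; print('tilt deg',np.degrees(s[:2]),s[2])
m=(abs(xt)<18)&(Z>205)&(Z<222)&(abs(yn)<45); h=np.histogram(yn[m],bins=np.arange(-45,46,2)); print([(int(b),int(k),round(float(np.median(Z[m&(yn>=b)&(yn<b+2)])))) for k,b in zip(*h) if k])
print([round(manip.get_gripper_width(),2) for _ in range(5)],manip.get_grip_force(),manip.get_position().round(1),np.abs(manip.get_dq()).max(),manip.get_time_s())
```

```text
tilt deg [ 0.27230551 -0.41738876] 220.0256624014068
[(-35, 13, 209), (-33, 71, 210), (-31, 74, 210), (-29, 35, 212), (-27, 106, 213), (-25, 104, 218), (-23, 360, 219), (-21, 465, 219), (-19, 476, 219), (-17, 493, 220), (-15, 507, 219), (-13, 498, 219), (-11, 482, 220), (-9, 501, 220), (-7, 513, 220), (-5, 505, 220), (-3, 533, 220), (-1, 503, 220), (1, 486, 220), (3, 511, 220), (5, 504, 220), (7, 509, 220), (9, 498, 220), (11, 489, 220), (13, 504, 220), (15, 497, 220), (17, 483, 220), (19, 468, 219), (21, 445, 220), (23, 157, 218), (25, 132, 214), (27, 18, 215), (29, 76, 210), (31, 74, 209), (33, 48, 210)]
[40.49, 40.49, 40.49, 40.49, 40.49] 61.38519644737244 [ 548.9 -149.3  200. ] 0.09290064977396052 25.8333
```

```bash
python3 -c "
from rig import manip
print(manip.job_done())"
```

```text
the job is handed in; nothing more can be done
None
```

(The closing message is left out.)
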